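# Index the vial carriage by one turn of the hand wheel

## Task

Bring the next seed vial in front of the reader: push the upright handle of the hand wheel with the fingertips, clockwise (seen from above) through exactly one full turn, so that it stops at its pointer again without running on past it. Only push the handle, gently: do not grip it, do not touch the carriage, the rack or the vials, and leave everything else on the bench where it is. Finish clear of the handle.

Things in the scene. Friction and masses are not known exactly. Their poses are not given: they have to be found in the camera images.
- station: Fixed vial-indexing station, about 295 x 300 mm on the bench. Origin on the bench surface straight below the hand wheel's axis; z up. Its x axis runs from the wheel towards the track and the reader, its y axis along the track. A grey gearbox (125 x 90 mm, 55 mm high, x -45 to 80 mm, centred on y = 0) carries the wheel. Aluminium plate 10 mm thick at x 70 to 220 mm, y +-150 mm. Reader: grey box 36 x 56 mm, up to z = 107 mm, at x 177 to 213 mm.
- wheel (a joint): Angle of the hand wheel in rad. 0 at the start of every run (handle at the pointer), grows clockwise seen from above; one full turn = 6.283. Friction about 0.12 N m plus slight damping: a push of 2 to 4 N on the handle turns it, and it stays where it is left. It has no stop or click at one turn; it can run from -0.8 to 7.6.
- wheel_axis (a point): Centre of the hand wheel, on its vertical axis, at the height of the rim (78 mm above the bench). Dark steel wheel with three spokes: rim circle radius 55 mm, bar 12 mm thick, so the rim's top is at z = 84 mm and its outer radius 61 mm; the hub's top at z = 88 mm (radius 16 mm).
- handle: The wheel's only handle: an upright black round post, 18 mm in diameter, standing on the rim, 55 mm from the wheel's axis. Origin on the post's axis at rim height; the post's top is 58 mm above it (z = 136 mm). It travels with the wheel and, as a sleeve, can also spin on its own pin, so its own x and y axes mean nothing.
- handle_mid (a point): Centre of the handle post, 32 mm above the rim's centre line (110 mm above the bench).
- pointer (a point): Tip of the fixed steel pointer, just outside the rim on the station's -x side (76 mm from the axis, z = 83 mm). The handle stands beside it at the start and after each whole turn.
- carriage: Aluminium carriage, 62 x 156 x 10 mm, on the track parallel to the station's y axis, 135 mm from the wheel's axis; origin at the middle of its underside. It is geared to the wheel: one clockwise turn moves it 33 mm (one slot) towards the station's -y. Low lips on it locate the vial rack.
- next_slot (a point): Point of the carriage at mid-height of the vial that shall be next in front of the reader (the third slot counted from the station's -y end).
- reader_line (a point): Fixed point on the track in front of the reader's dark window, where a vial's axis stands when it is in position.
- rack: Vial rack, 52 x 140 x 30 mm (long side along the track), with four slots 33 mm apart, standing loose between the carriage's lips (1.5 mm play); origin at the centre of its underside, 28 mm above the bench. Leave it alone.
- vial_1: A capped seed vial, 22 mm diameter, 69 mm tall, loose and upright in one of the rack's four slots (2 mm play). Origin at the centre of its foot, 38 mm above the bench (top at 107 mm). Leave it alone.
- vial_2: A capped seed vial, 22 mm diameter, 69 mm tall, loose and upright in one of the rack's four slots (2 mm play). Origin at the centre of its foot, 38 mm above the bench (top at 107 mm). Leave it alone.
- vial_3: A capped seed vial, 22 mm diameter, 69 mm tall, loose and upright in one of the rack's four slots (2 mm play). Origin at the centre of its foot, 38 mm above the bench (top at 107 mm). Leave it alone.
- vial_4: A capped seed vial, 22 mm diameter, 69 mm tall, loose and upright in one of the rack's four slots (2 mm play). Origin at the centre of its foot, 38 mm above the bench (top at 107 mm). Leave it alone.
- dropper_bottle: Small brown bottle, 33 mm diameter, 102 mm tall, loose on the bench to the +y side of the gearbox. Origin at the centre of its foot. Bystander.
- petri_dish: Petri dish, 94 mm diameter, 16 mm high, loose on the bench to the -y side of the gearbox. Origin at the centre of its underside. Bystander.
- marker: Marker pen, 135 x 17 mm, lying loose on the bench near the gearbox, -x and -y of it. Origin at its middle. Bystander.
- tape_roll: Roll of tape, 62 mm diameter, 19 mm high, lying loose on the bench by the gearbox, on the robot's side (station's -x, +y). Origin at the centre of its underside. Bystander.

How it is judged:
By the outcome, as a careful person would: the job done as asked, in the order asked, and still so for the second after the job is handed in, with the robot touching nothing.
It also fails if it takes over 54 s, if anything falls off the work surface, if the arm or the gripper's body presses on something with over 40 N, if the wrist force passes 120 N, or if a joint passes its speed limit or range.

## Robot

A 7-joint arm with a two-finger parallel gripper is mounted at the origin on a cart in front of the work surface, level with it; the furniture and walls round the work are solid. World frame = base frame: x ahead of the robot, y to its left, z up, the work surface at z = 0. Lengths are in mm, angles in rad, forces in N, time in s.
With the tool pointing down it reaches from about 400 to 875 mm from the base axis. Payload 4.4 kg.
Tool frame: the origin (TCP) lies on the centre line of the jaws, within the pads' length; the fingertips stand 8 mm ahead of it and the grasp point (between the pads) lies 11 mm behind it; x points along the fingers, z is the direction in which the jaws open and shut, and the axes are right-handed (so a half turn about x gives the same grasp; the last joint's range is limited). The gripper opens to 85 mm and grips with 20 to 120 N. Pads are 22 mm wide; open, the fingers measure 114 mm over their backs; the gripper's body (76 mm by 85 mm) begins 54 mm behind the grasp point. The pads swing forward as they close: fully open they stand 13 mm farther back than shut.
Start: joints at [1.155, 0.628, 0.038, 1.517, -0.027, 0.996, -0.02], TCP at [222.789, -610.641, 239.313] pointing down, gripper open.
Joint ranges: [-3.06, 3.06], [-0.37, 2.12], [-1.25, 1.32], [0.18, 2.47], [-1.1, 4.24], [0.23, 1.98], [-2.94, 2.94]. Speed limits (rad/s): [2.57, 2.57, 3.14, 3.14, 3.14, 3.14, 3.14].

## Interface

Orientations are given as [roll, pitch, yaw] about the fixed x, y, z axes, in that order (R = Rz(yaw) Ry(pitch) Rx(roll)).
In Python, from cell import ctrl, get_image, camera_params gives the robot as it stands. The module is installed in compiled form; this text tells all that it offers.
- The arm moves only by the shell command python3 -m handwheel 'ROWS'. ROWS is text: rows parted by semicolons, each of 7 numbers parted by spaces: the opening, from -1 (shut) to 1 (fully open), then the shift along the tool's x, y, z in mm, then the turn, a rotation vector about the tool's x, y, z in rad. In form: grip x y z wx wy wz; .... A call has 1 to 10 rows; each row shifts and turns the pose as measured when the row begins, along the tool's axes as they then stand; what a row does not reach is not made up. A row lasts 1/10 s, in which the tool goes at most 50 mm and 8.59 degrees, less where a joint would pass 70% of its speed; a pose out of reach is approached as far as the arm can. A call with a gripper value outside its range is refused whole. The fingers move at their own pace and stop on an object; the grip force is fixed at half the most. Time passes only in rows, so rows that do not move let the fingers close. It gives the time, the measured TCP pose, the force and the opening at its end, in the units of the state.
- ctrl.read_state(): the state, without advancing time (a new reading comes with each control period).
- get_image(name): name is "scene" or "top" or "wrist"; returns the picture (400x640x3 uint8, blue, green, red); there is no depth.
- camera_params(name): a dict with "fx", "fy", "cx", "cy" (pixels), "eye" and "orientation" of the camera in the world. Camera axes: x right, y up, looking along -z (the intrinsics and any distortion apply to the point x, -y, -z); pixel columns grow to the right and rows downward; lengths in mm; the calibration is good to about 2 mm. A picture is of the moment at which its call begins: read the wrist's pose just before it. camera_params takes no time and is no camera call; for the wrist camera it gives the pose at the moment of the call.
- ctrl.finish_job(): hands the job in, once; it reports no verdict.
The state is a dict: "clock": time; "qpos": joint angles; "qd": joint speeds; "tau": joint torques, N m; "eef_pos": TCP position; "tool_rot": TCP orientation; "force": force on the tool from outside, world axes, zero at the start; "torque": the same for the moment, N m; "width": finger opening in mm.
Only numpy, scipy, OpenCV 4.12 (cv2) and the standard library are available. Lean on these libraries where they do the work, as an engineer would, in place of code of your own. Each camera call takes 0.05 s, during which the arm holds its last target.

## Working session

There is one attempt and no reset: what is moved stays moved. The work goes in short steps, Python scripts to look and compute and a shell command to move; the robot and the scene stay as the last step left them, time stands still between calls to the robot, and variables do not carry over. Pictures are saved under pics/ and viewed, and the job is handed in when it is done.

```bash
mkdir -p pics
python3 - <<'E'
from cell import ctrl, get_image, camera_params
import cv2
s=ctrl.read_state()
print({k:(s[k]) for k in s})
for n in ("scene","top","wrist"):
    im=get_image(n); cv2.imwrite(f"pics/{n}0.png",im); print(n,camera_params(n))
E
```

```text
{'clock': 0.0, 'qpos': array([ 1.15518954,  0.62937689,  0.03843255,  1.51840625, -0.02701331,
        0.9962862 , -0.01997815]), 'qd': array([ 4.35155618e-04,  9.60945552e-05,  3.01080794e-04, -5.94638761e-04,
       -1.04257309e-03,  3.81875888e-05,  1.53955446e-03]), 'tau': array([-4.27256737e-04, -5.63385451e+01,  1.22651696e+00, -1.93435282e+01,
        1.11352064e-02,  1.06611487e-02,  5.72616131e-06]), 'eef_pos': array([ 222.58462832, -610.03046195,  238.35673158]), 'tool_rot': array([-3.13570628,  1.56883728,  1.92651083]), 'force': array([ 0.34143478, -0.24297752,  1.06462726]), 'torque': array([0.01829286, 0.04530562, 0.06276522]), 'width': 85.72966695579304}
scene {'fx': 504.99521782207836, 'fy': 504.99521782207836, 'cx': 309.91606493646935, 'cy': 197.5540814055361, 'eye': array([ 158.63018027, -372.13443741,  732.38391819]), 'orientation': array([ 0.74557999,  0.00566415, -0.76900779])}
top {'fx': 389.7274709567436, 'fy': 389.7274709567436, 'cx': 324.6826786874417, 'cy': 196.61894501970554, 'eye': array([458.66154622,  29.37416542, 948.61599443]), 'orientation': array([ 0.11744588,  0.03606917, -1.55467846])}
wrist {'fx': 353.24489714443126, 'fy': 353.24489714443126, 'cx': 318.1882078319288, 'cy': 199.21472839649408, 'eye': array([ 299.25620708, -582.94906967,  373.5920622 ]), 'orientation': array([-0.32168797,  0.00141747, -1.22156238])}
```

View pics/scene0.png

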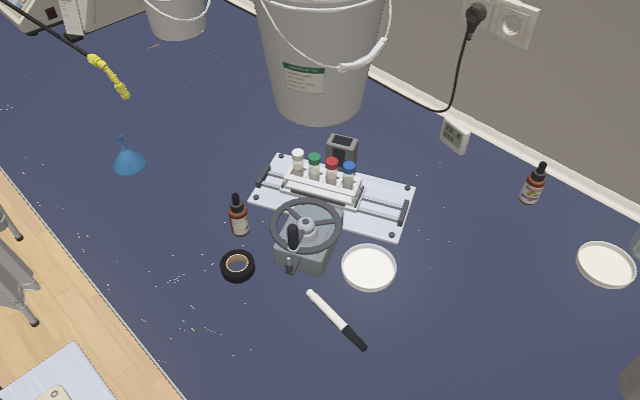

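View pics/top0.png

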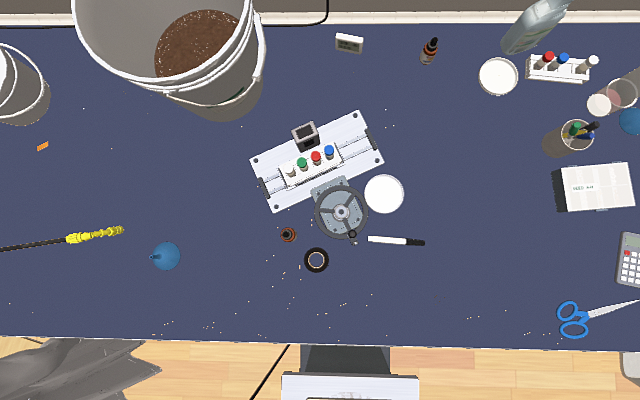

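View pics/wrist0.png

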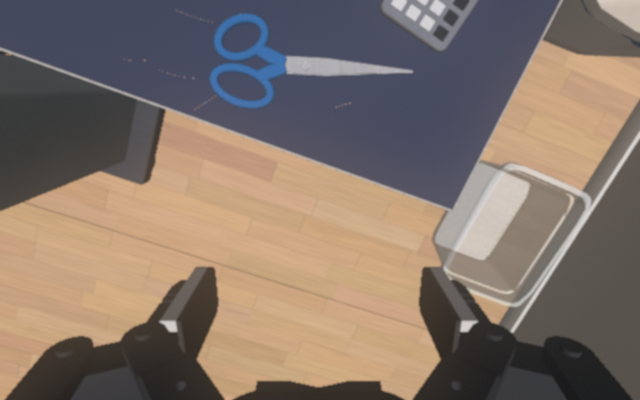

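```bash
cat > h.py <<'E'
import numpy as np, cv2
from scipy.spatial.transform import Rotation as R
from cell import ctrl, get_image, camera_params
def ray(p,u,v):
    d=np.array([(u-p['cx'])/p['fx'],-(v-p['cy'])/p['fy'],-1.0])
    return p['eye'], R.from_euler('xyz',p['orientation']).as_matrix()@d
def onz(p,u,v,z):
    e,d=ray(p,u,v); t=(z-e[2])/d[2]; return e+t*d
def proj(p,X):
    c=R.from_euler('xyz',p['orientation']).as_matrix().T@(np.asarray(X,float)-p['eye'])
    return np.array([p['cx']+p['fx']*c[0]/-c[2], p['cy']+p['fy']*c[1]/c[2]])
def crop(im,x0,y0,w,h,k,name):
    cv2.imwrite('pics/'+name,cv2.resize(im[y0:y0+h,x0:x0+w],None,fx=k,fy=k,interpolation=cv2.INTER_CUBIC))
E
python3 - <<'E'
from h import *
crop(cv2.imread('pics/top0.png'),240,100,180,180,3.3,'topc.png')
crop(cv2.imread('pics/scene0.png'),210,120,230,240,2.5,'scenec.png')
E
```

```text
(no output)
```

View pics/topc.png

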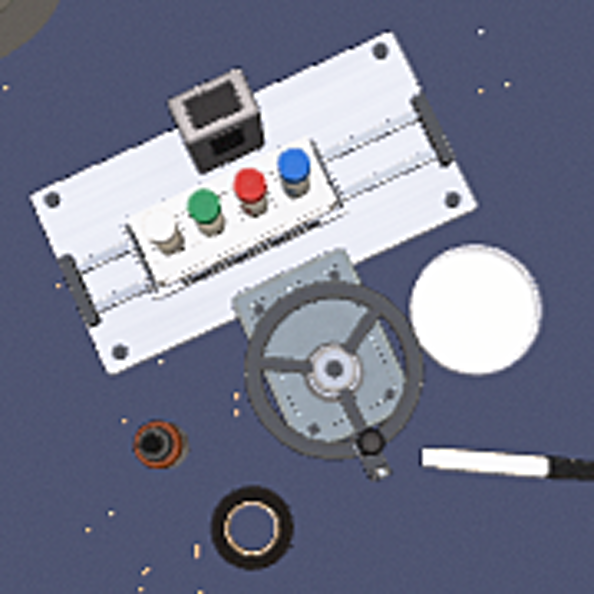

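View pics/scenec.png

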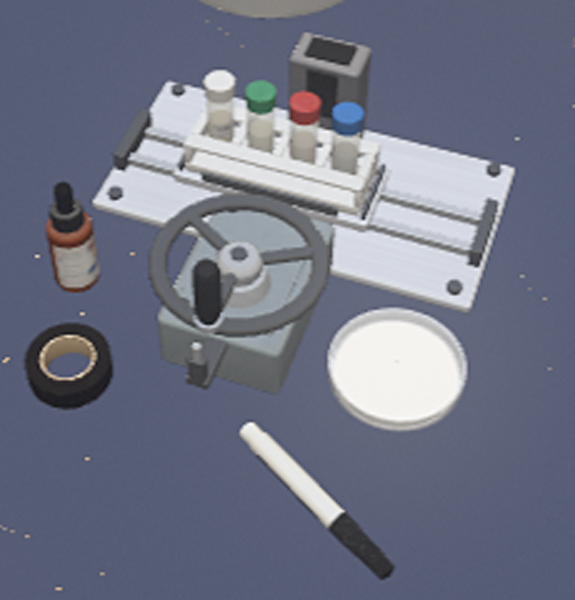

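Run:
```python
from h import *
p=camera_params('top'); q=camera_params('scene')
b=[np.array(c)/3.3+[240,100] for c in [(52,200),(380,50),(452,200),(120,352)]]
B=[onz(p,*c,12)[:2] for c in b]
for x in B: print('bolt',x)
print('mid',np.mean(B,0))
yv=(B[0]-B[1])+(B[3]-B[2]); print('y axis ang',np.degrees(np.arctan2(yv[1],yv[0])))
xv=(B[0]-B[3])+(B[1]-B[2]); print('x axis ang',np.degrees(np.arctan2(xv[1],xv[0])))
hub=onz(p,334/3.3+240,369/3.3+100,88); print('hub',hub)
han=onz(p,371/3.3+240,441/3.3+100,136); print('handle top',han, np.hypot(*(han-hub)[:2]), np.degrees(np.arctan2(*(han-hub)[1::-1])))
pt=onz(p,379/3.3+240,473/3.3+100,83); print('pointer',pt,np.hypot(*(pt-hub)[:2]), np.degrees(np.arctan2(*(pt-hub)[1::-1])))
# scene
hs=onz(q,239/2.5+210,254/2.5+120,88); print('hub scene',hs)
hs=onz(q,207/2.5+210,268/2.5+120,136); print('handle scene',hs)
# rim fit in top
im=cv2.imread('pics/top0.png')
hsv=cv2.cvtColor(im,cv2.COLOR_BGR2HSV)
for (u,v) in [(341,188),(316,213),(345,237)]: print(im[v,u],hsv[v,u])
```

```text
bolt [656.01562618 236.33566572]
bolt [772.62753896  -7.24829815]
bolt [658.5280635  -61.08267808]
bolt [542.76161878 181.79950083]
mid [657.48321185  87.45104758]
y axis ang 115.53318099985901
x axis ang 25.485318191008396
hub [526.35010788  24.94218576  88.        ]
handle top [477.56644096   1.47115177 136.        ] 54.13626875875977 -154.30663693827404
pointer [457.63161634  -5.83841772  83.        ] 75.29725512703858 -155.87128748018455
hub scene [526.79260474  23.8736383   88.        ]
handle scene [ 4.77705166e+02 -2.81339612e-02  1.36000000e+02]
[101  93  90] [112  28 101]
[100  92  91] [117  23 100]
[104  94  91] [113  32 104]
```

```bash
cat >> h.py <<'E'
C=np.array([526.5,24.4]); PSI=np.radians(25.5)
def tool():
    s=ctrl.read_state(); return s,R.from_euler('xyz',s['tool_rot']).as_matrix()
def rows(wps,step=None):
    """print tool-axis shifts along world waypoints (orientation fixed)"""
    s,M=tool(); p=s['eef_pos'].copy()
    for w in wps:
        print(np.round(M.T@(np.array(w)-p),1)); p=np.array(w)
def st():
    s,M=tool(); print('t',round(s['clock'],2),'tcp',s['eef_pos'].round(1),'F',s['force'].round(1),'w',round(s['width'],1),'q',s['qpos'].round(2))
    d=s['eef_pos'][:2]-C; print('polar r',np.hypot(*d).round(1),'ang',np.degrees(np.arctan2(d[1],d[0])).round(1),'zyaw',np.degrees(np.arctan2(M[1,2],M[0,2])).round(1),'down',M[:,0].round(3))
    return s,M
E
python3 - <<'E'
from h import *
s,M=st(); print(M.round(3))
tgt=np.array([*(C+62*np.array([np.cos(np.radians(-112)),np.sin(np.radians(-112))])),200])
print(tgt, M.T@(tgt-s['eef_pos']))
E
```

```text
t 0.15 tcp [ 222.7 -610.2  238.6] F [ 0.4 -0.1  0.6] w 85.4 q [ 1.16  0.63  0.04  1.52 -0.03  1.   -0.02]
polar r 703.6 ang -115.6 zyaw -70.0 down [-0.     0.001 -1.   ]
[[-0.     0.939  0.343]
 [ 0.001  0.343 -0.939]
 [-1.     0.    -0.001]]
[503.27439121 -33.08539898 200.        ] [  39.24629215  461.41046476 -445.95064648]
```

```bash
python3 -m handwheel '-1 0 30 -29 0 0 0; -1 0 33 -32 0 0 0; -1 0 33 -32 0 0 0; -1 0 33 -32 0 0 0; -1 0 33 -32 0 0 0; -1 0 33 -32 0 0 0; -1 0 33 -32 0 0 0; -1 0 33 -32 0 0 0; -1 0 33 -32 0 0 0; -1 0 33 -32 0 0 0'; python3 -c "from h import *; st()"
```

```text
clock: 1.15
eef_pos: [424.0, -193.1, 234.8]
tool_rot: [-1.438, 1.566, -2.674]
force: [1.3, -0.0, 0.1]
width: 0.1
t 1.15 tcp [ 424.  -193.1  234.8] F [ 1.3 -0.   0.1] w 0.1 q [ 0.36  0.38  0.01  2.02  0.    0.75 -0.87]
polar r 240.5 ang -115.2 zyaw -70.8 down [-0.004 -0.002 -1.   ]
```

Now turn the tool to yaw 0.

```bash
python3 -m handwheel '-1 0 0 0 -0.14 0 0; -1 0 0 0 -0.14 0 0; -1 0 0 0 -0.14 0 0; -1 0 0 0 -0.14 0 0; -1 0 0 0 -0.14 0 0; -1 0 0 0 -0.14 0 0; -1 0 0 0 -0.14 0 0; -1 0 0 0 -0.14 0 0; -1 0 0 0 -0.14 0 0; -1 0 0 0 0 0 0'; python3 -c "from h import *; st()"
```

```text
clock: 2.15
eef_pos: [427.8, -180.8, 233.8]
tool_rot: [2.569, 1.565, 2.66]
force: [1.1, 0.0, 0.2]
width: 0.2
t 2.15 tcp [ 427.8 -180.8  233.8] F [1.1 0.  0.2] w 0.2 q [ 0.6   0.39 -0.35  2.01  0.19  0.77  0.23]
polar r 227.7 ang -115.7 zyaw 5.2 down [-0.005  0.002 -1.   ]
```

```bash
python3 -m handwheel '-1 0 0 0 0.09 0 0; -1 0 0 0 0 0 0; -1 5 28 15 0 0 0; -1 5 28 15 0 0 0; -1 5 28 15 0 0 0; -1 5 28 15 0 0 0; -1 5 22 12 0 0 0; -1 0 0 0 0 0 0'
python3 - <<'E'
from h import *
st()
crop(get_image('scene'),210,100,230,240,2.5,'scene1.png')
cv2.imwrite('pics/wrist1.png',get_image('wrist'))
E
```

```text
clock: 2.95
eef_pos: [503.6, -44.7, 207.3]
tool_rot: [2.866, 1.566, 2.85]
force: [-0.1, 0.5, 0.3]
width: 0.2
t 2.95 tcp [503.6 -44.7 207.3] F [-0.1  0.5  0.3] w 0.2 q [ 0.25  0.48 -0.31  1.94  0.21  0.75 -0.2 ]
polar r 72.8 ang -108.3 zyaw -0.9 down [-0.004  0.001 -1.   ]
```

View pics/scene1.png

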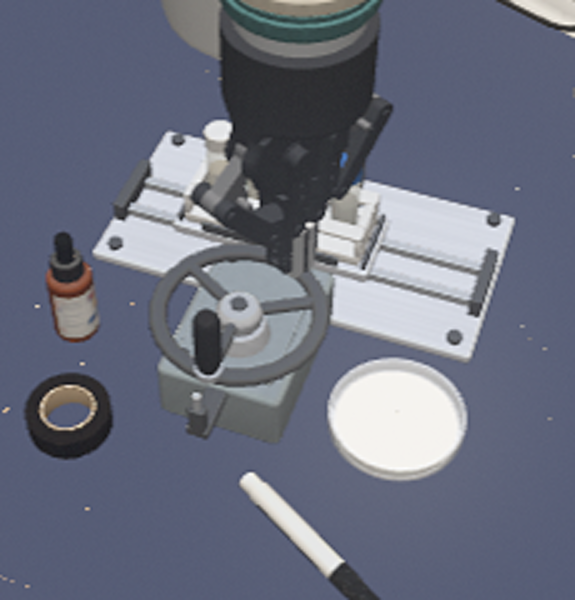

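View pics/wrist1.png

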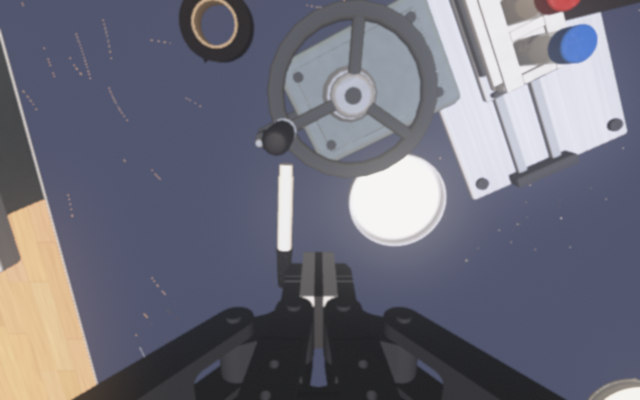

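```bash
python3 -m handwheel '-1 18 5 0 0.015 0 0; -1 25 5 0 0 0 0; -1 25 1 0 0 0 0; -1 20 0 0 0 0 0; -1 8 0 0 0 0 0; -1 0 0 0 0 0 0'
python3 - <<'E'
from h import *
st()
crop(get_image('scene'),210,100,230,240,2.5,'scene2.png')
E
```

```text
clock: 3.65
eef_pos: [500.2, -47.5, 110.6]
tool_rot: [-2.026, 1.562, -2.076]
force: [-0.5, 1.4, 0.3]
width: 0.1
t 3.65 tcp [500.2 -47.5 110.6] F [-0.5  1.4  0.3] w 0.1 q [ 0.19  0.63 -0.23  2.03  0.29  0.52 -0.3 ]
polar r 76.5 ang -110.1 zyaw -2.8 down [-0.004 -0.008 -1.   ]
```

View pics/scene2.png

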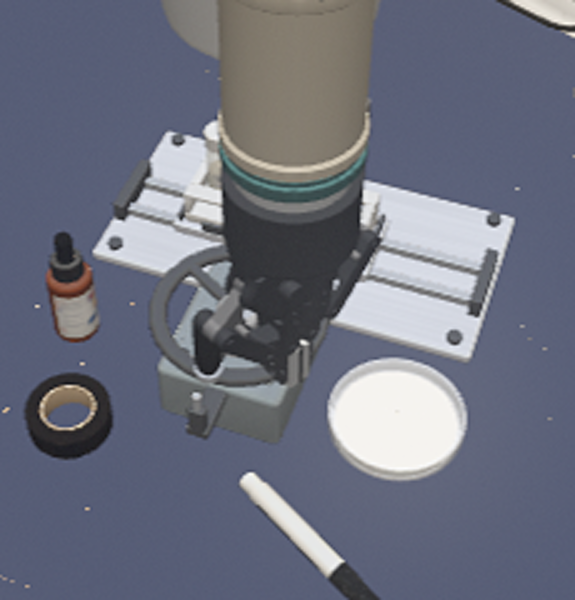

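Run:
```python
from h import *
q=camera_params('scene')
for c in [(205,318),(200,345),(285,375),(305,380),(230,345),(338,310),(375,240)]:
    u,v=c[0]/2.5+210,c[1]/2.5+100
    e,d=ray(q,u,v); t=(-47.5-e[1])/d[1]; print(c,(e+t*d).round(0))
```

```text
(205, 318) [436. -48. 213.]
(200, 345) [431. -48. 194.]
(285, 375) [498. -48. 105.]
(305, 380) [517. -48.  82.]
(230, 345) [453. -48. 175.]
(338, 310) [544. -48. 129.]
(375, 240) [574. -48. 170.]
```

```bash
cat >> h.py <<'E'
def arc(wp,z=112):
    rows([[*(C+r*np.array([np.cos(np.radians(a)),np.sin(np.radians(a))])),z] for a,r in wp])
E
python3 -c "
from h import *
arc([(-112,68),(-115,60),(-121,60),(-127,60),(-133,60),(-139,60)])"
```

```text
[-1.   8.9  0.1]
[-0.1  8.7 -0.3]
[-0.   2.7 -5.7]
[-0.   3.2 -5.4]
[-0.   3.8 -5. ]
[-0.   4.3 -4.6]
```

```bash
python3 -m handwheel '-1 -1 9 0 -0.03 0 0; -1 0 9 0 -0.02 0 0; -1 0 3 -6 0 0 0; -1 0 3 -5 0 0 0'
python3 - <<'E'
from h import *
st()
crop(get_image('top'),240,100,180,180,3.3,'top3.png')
arc([(-124,60),(-130,60),(-136,60),(-142,60),(-148,60),(-154,60)])
E
```

```text
clock: 4.1
eef_pos: [492.1, -22.3, 115.1]
tool_rot: [-1.25, 1.562, -1.247]
force: [0.0, -0.4, 0.2]
width: 0.1
t 4.1 tcp [492.1 -22.3 115.1] F [ 0.  -0.4  0.2] w 0.1 q [ 0.15  0.61 -0.24  2.06  0.3   0.5  -0.32]
polar r 58.0 ang -126.4 zyaw 0.2 down [ 0.003 -0.008 -1.   ]
[ 3.1 -3.8  1.8]
[-0.   3.8 -5. ]
[-0.   4.3 -4.6]
[-0.   4.8 -4.1]
[-0.   5.2 -3.6]
[-0.   5.5 -3. ]
```

View pics/top3.png

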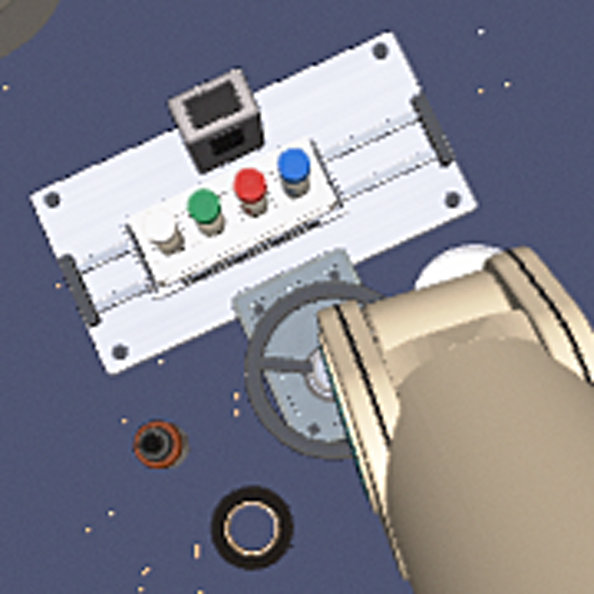

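```bash
python3 -m handwheel '-1 1 4 -4 0 0 0; -1 1 4 -5 0 0 0; -1 0 4 -5 0 0 0; -1 0 5 -4 0 0 0; -1 0 5 -4 0 0 0'
python3 - <<'E'
from h import *
s,M=st()
crop(get_image('scene'),210,100,230,240,2.5,'scene4.png')
d=s['eef_pos'][:2]-C; a=np.degrees(np.arctan2(d[1],d[0]))
arc([(a-7*i,60) for i in range(1,11)])
E
```

```text
clock: 4.65
eef_pos: [468.0, -0.7, 113.5]
tool_rot: [-1.231, 1.559, -1.23]
force: [1.4, -2.5, 2.2]
width: -0.2
t 4.65 tcp [468.   -0.7 113.5] F [ 1.4 -2.5  2.2] w -0.2 q [ 0.09  0.59 -0.22  2.13  0.31  0.45 -0.37]
polar r 63.6 ang -156.7 zyaw 0.1 down [ 0.004 -0.011 -1.   ]
[1.3 7.2 1.9]
[-0.1  7.1 -1.6]
[-0.1  7.3 -0.7]
[-0.1  7.3  0.2]
[-0.1  7.2  1.1]
[-0.1  7.1  1.9]
[-0.1  6.8  2.8]
[-0.1  6.4  3.6]
[-0.   5.9  4.3]
[-0.   5.3  5. ]
```

View pics/scene4.png

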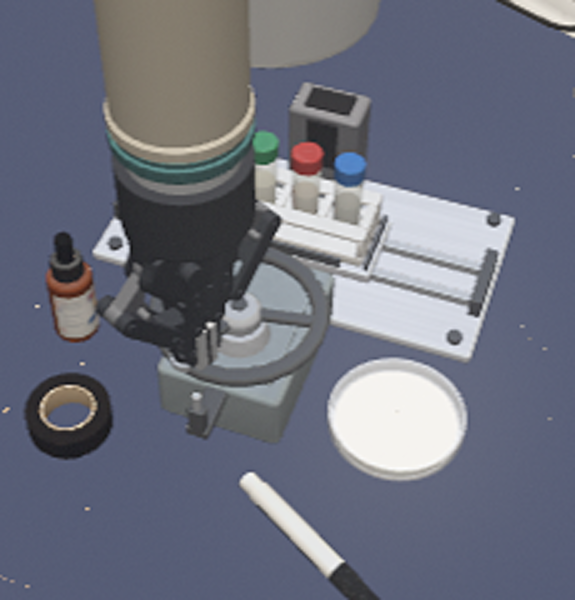

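```bash
python3 -m handwheel '-1 1 6 1 0 0 0; -1 0 7 0 0 0 0; -1 0 7 0 0 0 0; -1 0 7 1 0 0 0; -1 0 7 1 0 0 0; -1 0 7 2 0 0 0; -1 0 7 3 0 0 0'
python3 - <<'E'
from h import *
s,M=st()
d=s['eef_pos'][:2]-C; a=np.degrees(np.arctan2(d[1],d[0]))
arc([(a-7*i,60) for i in range(1,11)])
E
```

```text
clock: 5.4
eef_pos: [473.3, 51.2, 111.3]
tool_rot: [-1.718, 1.558, -1.716]
force: [-0.6, -3.1, 2.6]
width: -0.1
t 5.4 tcp [473.3  51.2 111.3] F [-0.6 -3.1  2.6] w -0.1 q [-0.03  0.6  -0.21  2.1   0.29  0.47 -0.46]
polar r 59.6 ang 153.3 zyaw 0.1 down [-0.002 -0.012 -1.   ]
[-0.8  6.5  3.3]
[-0.1  5.8  4.4]
[-0.1  5.2  5.1]
[-0.1  4.6  5.7]
[-0.1  3.9  6.2]
[-0.1  3.1  6.7]
[-0.   2.2  7. ]
[-0.   1.4  7.2]
[-0.   0.5  7.3]
[-0.  -0.4  7.3]
```

```bash
python3 -m handwheel '-1 -1 6 3 0 0 0; -1 0 6 4 0 0 0; -1 0 5 5 0 0 0; -1 0 4 6 0 0 0; -1 0 3 6 0 0 0; -1 0 3 7 0 0 0; -1 0 2 7 0 0 0'
python3 - <<'E'
from h import *
s,M=st()
d=s['eef_pos'][:2]-C; a=np.degrees(np.arctan2(d[1],d[0]))
arc([(a-7*i,60) for i in range(1,11)])
crop(get_image('scene'),210,100,230,240,2.5,'scene5.png')
E
```

```text
clock: 6.1
eef_pos: [511.3, 86.3, 111.1]
tool_rot: [-2.184, 1.558, -2.179]
force: [-2.8, -0.6, 2.5]
width: -0.2
t 6.1 tcp [511.3  86.3 111.1] F [-2.8 -0.6  2.5] w -0.2 q [-0.08  0.64 -0.22  1.99  0.27  0.55 -0.48]
polar r 63.7 ang 103.8 zyaw 0.3 down [-0.007 -0.01  -1.   ]
[-1.  -2.4  8.1]
[-0.1  0.4  7.3]
[-0.  -0.5  7.3]
[-0.  -1.4  7.2]
[-0.  -2.3  7. ]
[-0.  -3.1  6.6]
[-0.  -3.9  6.2]
[ 0.  -4.6  5.7]
[ 0.  -5.3  5.1]
[ 0.  -5.9  4.4]
```

View pics/scene5.png

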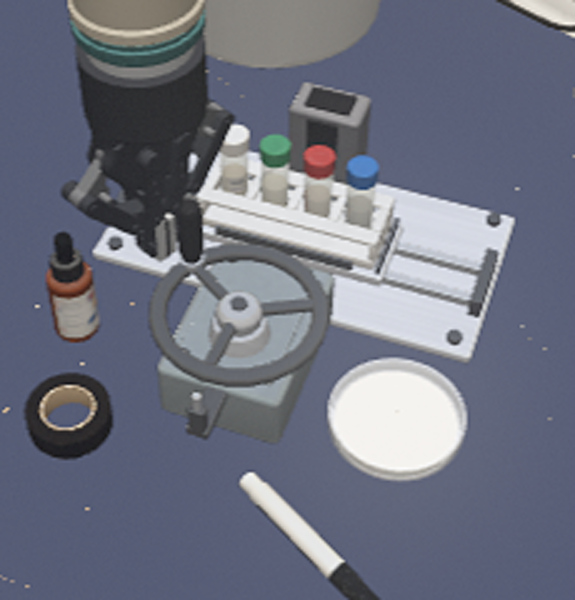

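```bash
python3 -m handwheel '-1 0 -2 7 0 0 0; -1 0 -1 7 0 0 0; -1 0 -1 7 0 0 0; -1 0 -2 7 0 0 0; -1 0 -3 7 0 0 0; -1 0 -4 6 0 0 0'
python3 - <<'E'
from h import *
s,M=st()
d=s['eef_pos'][:2]-C; a=np.degrees(np.arctan2(d[1],d[0]))
arc([(a-7*i,60) for i in range(1,11)])
E
```

```text
clock: 6.75
eef_pos: [558.0, 75.4, 110.9]
tool_rot: [-2.136, 1.564, -2.129]
force: [-1.8, 0.2, 1.4]
width: -0.3
t 6.75 tcp [558.   75.4 110.9] F [-1.8  0.2  1.4] w -0.3 q [-0.04  0.69 -0.23  1.87  0.26  0.62 -0.43]
polar r 59.9 ang 58.3 zyaw 0.4 down [-0.004 -0.006 -1.   ]
[-1.1 -4.2  6. ]
[ 0.  -5.   5.4]
[ 0.  -5.6  4.8]
[ 0.  -6.1  4. ]
[ 0.  -6.6  3.3]
[ 0.  -6.9  2.4]
[ 0.  -7.2  1.6]
[ 0.  -7.3  0.7]
[ 0.  -7.3 -0.2]
[ 0.  -7.2 -1.1]
```

```bash
python3 -m handwheel '-1 0 -5 5 0 0 0; -1 0 -6 5 0 0 0; -1 0 -6 4 0 0 0; -1 0 -6 3 0 0 0; -1 0 -7 2 0 0 0; -1 0 -7 2 0 0 0; -1 0 -7 1 0 0 0'
python3 - <<'E'
from h import *
s,M=st()
d=s['eef_pos'][:2]-C; a=np.degrees(np.arctan2(d[1],d[0]))
arc([(a-7*i,60) for i in range(1,11)])
crop(get_image('scene'),210,100,230,240,2.5,'scene6.png')
E
```

```text
clock: 7.45
eef_pos: [584.3, 29.1, 111.0]
tool_rot: [-1.637, 1.567, -1.63]
force: [-1.7, 3.2, -0.7]
width: -0.1
t 7.45 tcp [584.3  29.1 111. ] F [-1.7  3.2 -0.7] w -0.1 q [ 0.06  0.71 -0.24  1.81  0.27  0.65 -0.34]
polar r 58.0 ang 4.6 zyaw 0.4 down [-0.    -0.003 -1.   ]
[-1.  -7.2  2.1]
[ 0.  -7.3 -0.8]
[ 0.  -7.1 -1.7]
[ 0.  -6.9 -2.5]
[ 0.  -6.5 -3.4]
[ 0.  -6.1 -4.1]
[ 0.  -5.5 -4.8]
[ 0.  -4.9 -5.5]
[ 0.  -4.2 -6. ]
[ 0.  -3.4 -6.5]
```

View pics/scene6.png

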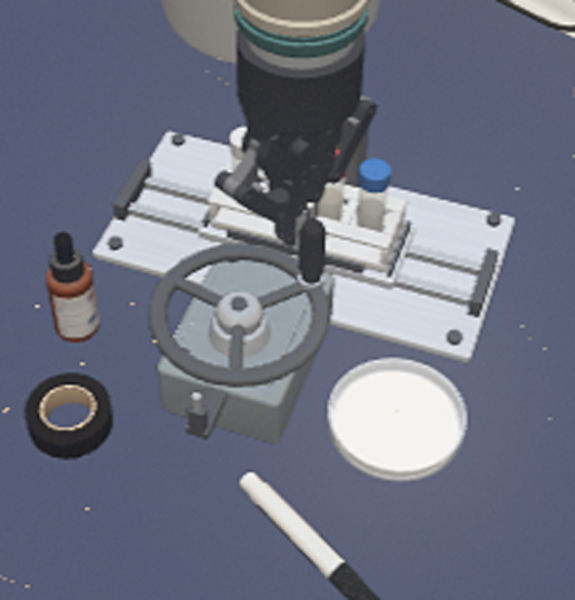

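```bash
python3 -m handwheel '-1 -1 -7 1 0 0 0; -1 0 -7 -1 0 0 0; -1 0 -7 -2 0 0 0; -1 0 -7 -3 0 0 0; -1 0 -6 -4 0 0 0; -1 0 -6 -4 0 0 0; -1 0 -5 -5 0 0 0'
python3 - <<'E'
from h import *
s,M=st()
d=s['eef_pos'][:2]-C; a=np.degrees(np.arctan2(d[1],d[0]))
arc([(a-7*i,60) for i in range(1,11)])
E
```

```text
clock: 8.2
eef_pos: [568.3, -22.5, 112.9]
tool_rot: [-0.698, 1.563, -0.693]
force: [2.8, 1.3, -2.0]
width: 0.0
t 8.2 tcp [568.3 -22.5 112.9] F [ 2.8  1.3 -2. ] w 0.0 q [ 0.15  0.69 -0.25  1.86  0.28  0.62 -0.27]
polar r 62.8 ang -48.3 zyaw 0.3 down [ 0.006 -0.005 -1.   ]
[ 0.9 -2.4 -7.6]
[-0.  -3.8 -6.3]
[-0.  -3.  -6.7]
[-0.  -2.1 -7. ]
[-0.  -1.3 -7.2]
[-0.  -0.4 -7.3]
[-0.   0.5 -7.3]
[-0.1  1.4 -7.2]
[-0.1  2.3 -7. ]
[-0.1  3.1 -6.6]
```

```bash
python3 -m handwheel '-1 1 -2 -7 0 0 0; -1 0 -3 -7 0 0 0; -1 0 -2 -7 0 0 0; -1 0 -1 -7 0 0 0; -1 0 0 -6 0 0 0; -1 0 0 -5 0 0 0; -1 0 0 0 0 0 0'
python3 - <<'E'
from h import *
s,M=st()
crop(get_image('scene'),210,100,230,240,2.5,'scene7.png')
crop(get_image('top'),240,100,180,180,3.3,'top7.png')
cv2.imwrite('pics/wrist7.png',get_image('wrist'))
st()
E
```

```text
clock: 8.9
eef_pos: [525.9, -34.4, 112.6]
tool_rot: [-0.788, 1.559, -0.786]
force: [0.8, -0.1, -0.8]
width: 0.2
t 8.9 tcp [525.9 -34.4 112.6] F [ 0.8 -0.1 -0.8] w 0.2 q [ 0.17  0.65 -0.24  1.98  0.3   0.54 -0.28]
polar r 58.8 ang -90.5 zyaw 0.2 down [ 0.008 -0.008 -1.   ]
t 9.05 tcp [526.4 -34.3 112.4] F [ 0.4  0.2 -0.7] w -0.2 q [ 0.17  0.65 -0.24  1.98  0.3   0.54 -0.28]
polar r 58.7 ang -90.1 zyaw 0.1 down [ 0.008 -0.008 -1.   ]
```

View pics/scene7.png

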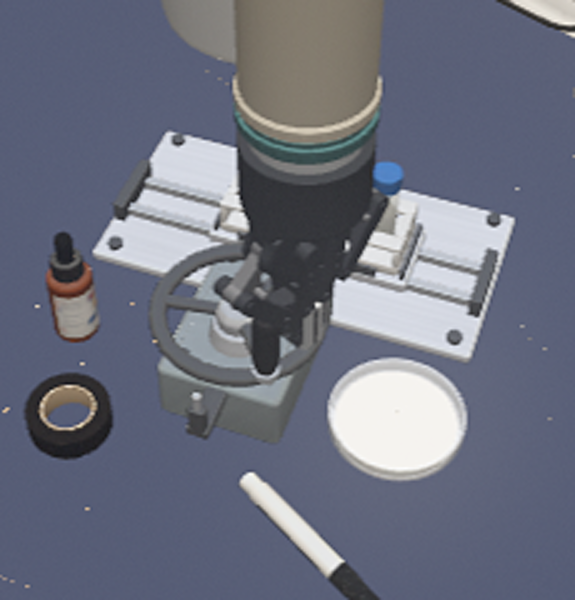

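View pics/wrist7.png

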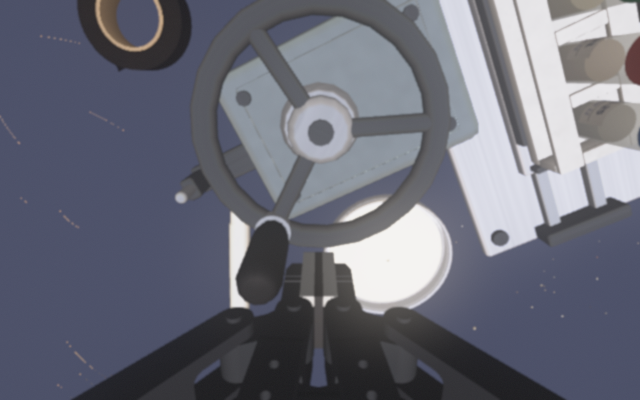

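```bash
cat >> h.py <<'E'
def ang(p,hub,pts):
    c=onz(p,*hub,88)[:2]; print('hub',c.round(1))
    for n,(u,v,z) in pts.items():
        x=onz(p,u,v,z)[:2]; d=x-c; d2=x-C
        print(n,x.round(1),'r',np.hypot(*d).round(1),'a',np.degrees(np.arctan2(d[1],d[0])).round(1),'| about C r',np.hypot(*d2).round(1),'a',np.degrees(np.arctan2(d2[1],d2[0])).round(1))
E
python3 - <<'E'
from h import *
p=camera_params('wrist'); print(p['eye'])
ang(p,(321,131),{'pointer':(181,198,83),'handlebase':(273,232,88),'handletop':(257,288,136),'spokeL':(259,35,80),'spokeR':(430,122,80)})
E
```

```text
[525.34708001  47.66631853 246.75676494]
hub [527.9  25.5]
pointer [459.8  -7.7] r 75.7 a -154.0 | about C r 74.0 a -154.3
handlebase [504.6 -23.6] r 54.3 a -115.4 | about C r 52.8 a -114.5
handletop [504.2 -24.2] r 55.0 a -115.5 | about C r 53.4 a -114.7
spokeL [501.2  65.3] r 47.9 a 123.9 | about C r 48.1 a 121.8
spokeR [578.7  28.6] r 50.9 a 3.5 | about C r 52.4 a 4.6
```

```bash
python3 -m handwheel '-1 0 0 -5 0 0 0; -1 0 1 -5 0 0 0; -1 0 1 -5 0 0 0; -1 0 2 -4 0 0 0; -1 0 2 -3 0 0 0; -1 0 0 0 0 0 0'
python3 - <<'E'
from h import *
st()
p=camera_params('wrist');im=get_image('wrist')
cv2.imwrite('pics/wrist8.png',im)
import pickle; pickle.dump(p,open('p8.pkl','wb'))
E
```

```text
clock: 9.65
eef_pos: [502.5, -29.6, 112.2]
tool_rot: [-0.936, 1.558, -0.935]
force: [0.2, -1.5, -0.0]
width: -0.2
t 9.65 tcp [502.5 -29.6 112.2] F [ 0.2 -1.5 -0. ] w -0.2 q [ 0.15  0.62 -0.23  2.04  0.3   0.5  -0.3 ]
polar r 59.1 ang -114.0 zyaw 0.1 down [ 0.008 -0.01  -1.   ]
```

View pics/wrist8.png

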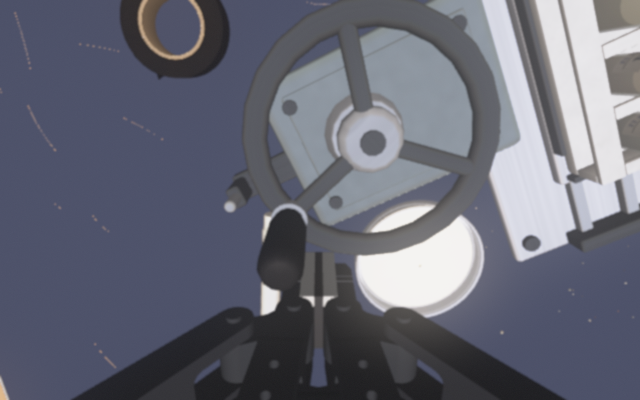

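Run:
```python
from h import *
import pickle
p=pickle.load(open('p8.pkl','rb'))
ang(p,(372,142),{'pointer':(230,207,83),'handlebase':(289,222,88),'handletop':(280,274,136),'spokeT':(348,35,80),'spokeR':(468,165,80)})
```

```text
hub [527.   25.2]
pointer [459.5  -7.7] r 75.1 a -154.0 | about C r 74.3 a -154.4
handlebase [488.7 -13.7] r 54.6 a -134.6 | about C r 53.7 a -134.8
handletop [488.9 -13.6] r 54.4 a -134.5 | about C r 53.5 a -134.7
spokeT [515.7  69.8] r 46.1 a 104.3 | about C r 46.7 a 103.4
spokeR [575.4  12.6] r 49.9 a -14.6 | about C r 50.3 a -13.6
```

```bash
python3 -m handwheel '-1 0 1.5 -3 0 0 0; -1 0 1.5 -3 0 0 0; -1 0 1.5 -2.5 0 0 0; -1 0 1 -1.5 0 0 0; -1 0 0 0 0 0 0'
python3 - <<'E'
from h import *
st()
p=camera_params('wrist');im=get_image('wrist')
cv2.imwrite('pics/wrist9.png',im)
import pickle; pickle.dump(p,open('p9.pkl','wb'))
E
```

```text
clock: 10.2
eef_pos: [493.4, -23.1, 112.2]
tool_rot: [-0.718, 1.557, -0.716]
force: [0.9, -1.2, -0.4]
width: 0.0
t 10.2 tcp [493.4 -23.1 112.2] F [ 0.9 -1.2 -0.4] w 0.0 q [ 0.14  0.61 -0.22  2.07  0.3   0.48 -0.31]
polar r 57.9 ang -124.9 zyaw 0.1 down [ 0.011 -0.009 -1.   ]
```

View pics/wrist9.png

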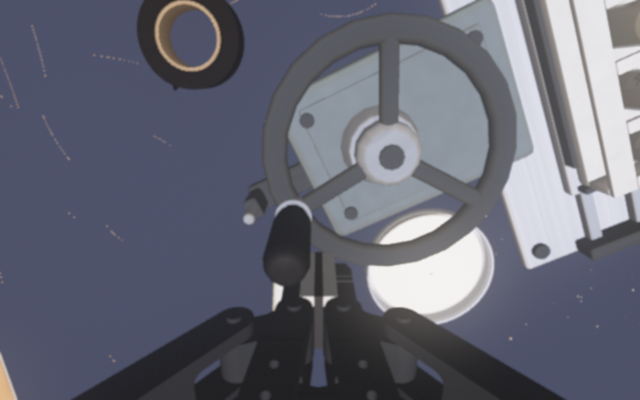

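Run:
```python
from h import *
import pickle
p=pickle.load(open('p9.pkl','rb'))
ang(p,(392,157),{'pointer':(249,219,83),'handlebase':(294,216,88),'handletop':(285,269,136),'spokeT':(389,49,80),'spokeR':(472,197,80)})
```

```text
hub [527.5  24.8]
pointer [459.5  -7.5] r 75.3 a -154.6 | about C r 74.2 a -154.6
handlebase [482.2  -4. ] r 53.7 a -147.6 | about C r 52.6 a -147.4
handletop [481.6  -5.1] r 54.8 a -146.9 | about C r 53.7 a -146.7
spokeT [524.7  70.9] r 46.1 a 93.5 | about C r 46.5 a 92.2
spokeR [570.8   2.8] r 48.6 a -27.0 | about C r 49.3 a -26.0
```

```bash
python3 -m handwheel '-1 0 1 -1.7 0 0 0; -1 0 1 -1.7 0 0 0; -1 0 1 -1.4 0 0 0; -1 0 0 0 0 0 0; -1 0 0 0 0 0 0'
python3 - <<'E'
from h import *
st()
p=camera_params('wrist');im=get_image('wrist')
cv2.imwrite('pics/wrist10.png',im)
import pickle; pickle.dump(p,open('p10.pkl','wb'))
crop(im,220,20,320,250,2.5,'wrist10c.png')
E
```

```text
clock: 10.75
eef_pos: [487.7, -20.4, 112.1]
tool_rot: [-0.813, 1.557, -0.812]
force: [0.3, -2.2, 0.5]
width: -0.0
t 10.75 tcp [487.7 -20.4 112.1] F [ 0.3 -2.2  0.5] w -0.0 q [ 0.13  0.61 -0.22  2.08  0.3   0.47 -0.32]
polar r 59.2 ang -130.9 zyaw 0.1 down [ 0.009 -0.01  -1.   ]
```

View pics/wrist10c.png

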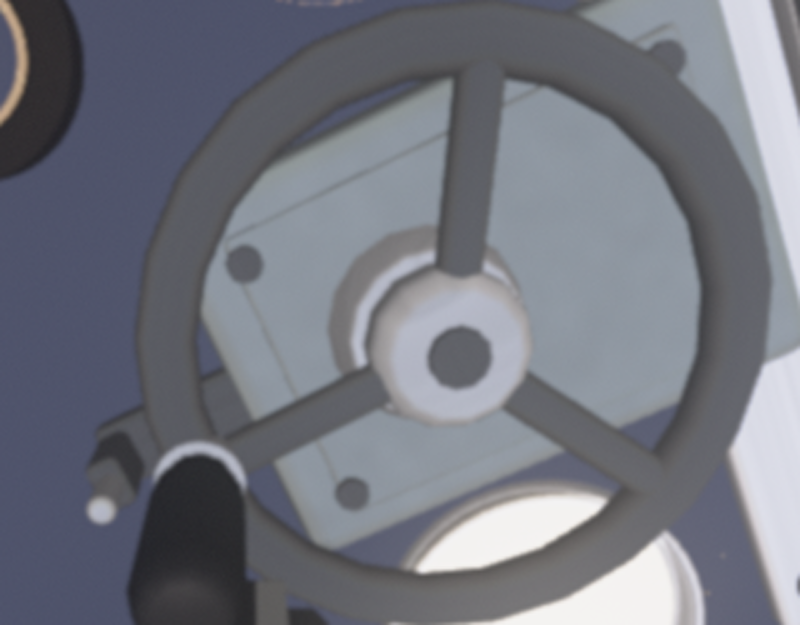

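Run:
```python
from h import *
import pickle
p=pickle.load(open('p10.pkl','rb'))
f=lambda x,y,z=None:(x/2.5+220,y/2.5+20)+((z,) if z else ())
ang(p,f(460,357),{'pointer':f(100,510,83),'handlebase':f(200,488,86),'handletop':f(186,610,136),'spokeT':f(481,70,80),'spokeR':f(650,478,80)})
```

```text
hub [527.5  24.8]
pointer [459.1  -7.5] r 75.7 a -154.7 | about C r 74.6 a -154.7
handlebase [479.3  -1.6] r 55.0 a -151.2 | about C r 53.9 a -151.1
handletop [ 4.793e+02 -3.000e-01] r 54.4 a -152.4 | about C r 53.3 a -152.4
spokeT [529.2  74. ] r 49.2 a 88.1 | about C r 49.6 a 86.9
spokeR [570.1  -2.1] r 50.4 a -32.3 | about C r 51.0 a -31.3
```

```bash
python3 -m handwheel '-1 0 -5 6 0 0 0; -1 0 -15 10 0 0 0; -1 -15 -20 10 0 0 0; -1 -30 -20 0 0 0 0; -1 -30 -30 0 0 0 0; -1 -20 -40 0 0 0 0; -1 0 -40 0 0 0 0; -1 0 -40 0 0 0 0; -1 0 0 0 0 0 0'
python3 - <<'E'
from h import *
st()
a=get_image('scene'); b=get_image('top')
cv2.imwrite('pics/scene11.png',a); cv2.imwrite('pics/top11.png',b)
a0=cv2.imread('pics/scene0.png'); b0=cv2.imread('pics/top0.png')
cv2.imwrite('pics/cmp11.png',np.hstack([cv2.resize(i[200:280,260:340],None,fx=5,fy=5,interpolation=cv2.INTER_CUBIC) for i in (a0,a)]))
cv2.imwrite('pics/cmp11t.png',np.hstack([cv2.resize(i[180:250,305:375],None,fx=5.5,fy=5.5,interpolation=cv2.INTER_CUBIC) for i in (b0,b)]))
E
```

```text
clock: 11.7
eef_pos: [515.3, -235.1, 210.9]
tool_rot: [-0.989, 1.565, -0.98]
force: [-1.0, -0.4, -0.6]
width: 0.2
t 11.7 tcp [ 515.3 -235.1  210.9] F [-1.  -0.4 -0.6] w 0.2 q [ 0.59  0.56 -0.33  1.79  0.24  0.83  0.16]
polar r 259.7 ang -92.5 zyaw 0.5 down [ 0.004 -0.005 -1.   ]
```

View pics/cmp11.png

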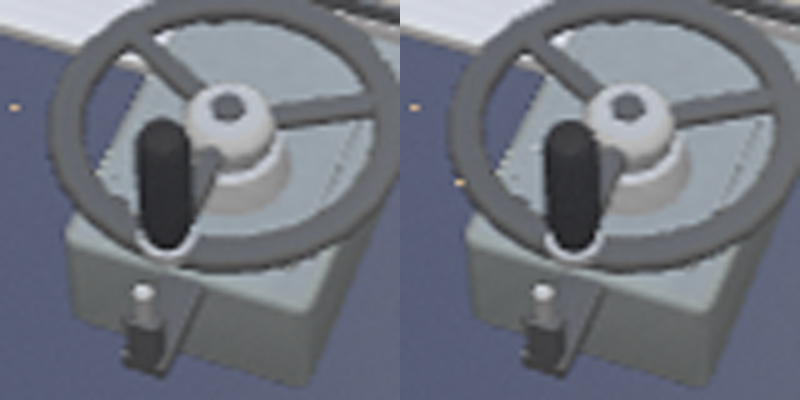

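View pics/cmp11t.png

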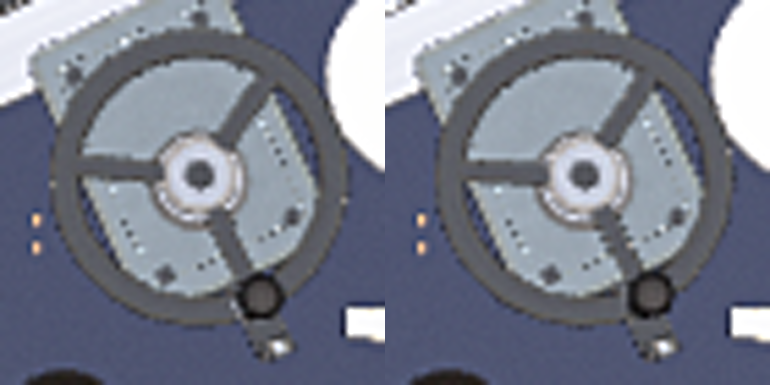

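```bash
cat >> h.py <<'E'
def dark(im,box,th=62):
    x0,y0,x1,y1=box; g=im[y0:y1,x0:x1].max(2).astype(float)
    w=np.clip((th+20-g)/40,0,1); n,l,stt,ce=cv2.connectedComponentsWithStats((w>0.2).astype(np.uint8))
    k=1+np.argmax(stt[1:,4]); w=w*(l==k); ys,xs=np.mgrid[y0:y1,x0:x1]
    return np.array([(w*xs).sum(),(w*ys).sum()])/w.sum(), w.sum()
def cmpdeg(a,b):
    c=np.array([527.0,24.7])
    hp=lambda d,z:[c[0]+55*np.cos(np.radians(d)),c[1]+55*np.sin(np.radians(d)),z]
    for n,im,box,z in (('scene',a,(280,218,308,253),112),('top',b,(343,224,362,242),132)):
        p=camera_params(n); c0,w0=dark(cv2.imread(f'pics/{n}0.png'),box); c1,w1=dark(im,box)
        J=proj(p,hp(-154,z))-proj(p,hp(-155,z)) # px per deg CCW
        d=c1-c0; print(n,c0.round(2),c1.round(2),w0.round(0),w1.round(0),'deg ccw of start',(d@J/(J@J)).round(2),'J',J.round(2))
E
python3 - <<'E'
from h import *
cmpdeg(cv2.imread('pics/scene11.png'),cv2.imread('pics/top11.png'))
E
```

```text
scene [292.6  237.69] [294.04 237.99] 169.0 168.0 deg ccw of start 2.46 J [0.57 0.17]
top [351.74 233.44] [352.6  233.04] 35.0 40.0 deg ccw of start 2.05 J [ 0.42 -0.19]
```

```bash
python3 -m handwheel '-1 0 30 0 0 0 0; -1 0 40 0 0 0 0; -1 10 40 0 0 0 0; -1 25 30 0 0 0 0; -1 30 20 0 0 0 0; -1 20 10 0 0 0 0; -1 8 0 0 0 0 0; -1 0 0 0 0 0 0'; python3 -c "from h import *; st()"
```

```text
clock: 12.6
eef_pos: [512.0, -38.9, 114.4]
tool_rot: [1.41, 1.562, 1.442]
force: [-0.8, -0.7, -0.3]
width: 0.1
t 12.6 tcp [512.  -38.9 114.4] F [-0.8 -0.7 -0.3] w 0.1 q [ 0.21  0.64 -0.27  2.    0.3   0.54 -0.24]
polar r 64.9 ang -102.9 zyaw 1.8 down [ 0.001  0.009 -1.   ]
```

```bash
python3 -m handwheel '-1 1 3 -5 0.03 0 0; -1 1 3 -5 0 0 0; -1 0 1 -3 0 0 0; -1 0 0 0 0 0 0; -1 0 0 0 0 0 0'; python3 -c "
from h import *
s,M=st(); print(M.T@(np.array([485.8,-18.8,112])-s['eef_pos']))"
```

```text
clock: 13.1
eef_pos: [499.1, -33.7, 115.2]
tool_rot: [0.96, 1.561, 0.955]
force: [-0.5, -0.2, 0.6]
width: -0.3
t 13.1 tcp [499.1 -33.7 115.2] F [-0.5 -0.2  0.6] w -0.3 q [ 0.19  0.62 -0.26  2.04  0.29  0.51 -0.28]
polar r 64.3 ang -115.2 zyaw -0.3 down [ 0.005  0.008 -1.   ]
[  3.21057523  14.84120831 -13.38756694]
```

```bash
python3 -m handwheel '-1 1 4 -4 0 0 -0.018; -1 1 3 -3 0 0 0; -1 1 3 -2 0 0 0; -1 0 0 0 0 0 0; -1 0 0 0 0 0 0'; python3 -c "
from h import *
s,M=st(); print(M.T@(np.array([485.8,-18.8,112])-s['eef_pos']))"
```

```text
clock: 13.6
eef_pos: [491.2, -25.0, 112.9]
tool_rot: [-0.916, 1.557, -0.923]
force: [0.2, -0.1, -0.4]
width: 0.3
t 13.6 tcp [491.2 -25.  112.9] F [ 0.2 -0.1 -0.4] w 0.3 q [ 0.14  0.61 -0.23  2.07  0.31  0.48 -0.33]
polar r 60.7 ang -125.6 zyaw -0.4 down [ 0.008 -0.011 -1.   ]
[ 0.80138205  6.15970545 -5.44148692]
```

```bash
python3 -m handwheel '-1 0.3 2 -1.5 0 0 0; -1 0 1.5 -1.5 0 0 0; -1 0 1 -1 0 0 0; -1 0 0 0 0 0 0; -1 0 0 0 0 0 0'; python3 -c "
from h import *
s,M=st(); print(M.T@(np.array([485.8,-18.8,112])-s['eef_pos']))"
```

```text
clock: 14.1
eef_pos: [487.3, -20.8, 112.5]
tool_rot: [-0.897, 1.557, -0.905]
force: [-0.3, -0.2, -0.3]
width: -0.0
t 14.1 tcp [487.3 -20.8 112.5] F [-0.3 -0.2 -0.3] w -0.0 q [ 0.13  0.61 -0.23  2.08  0.31  0.48 -0.34]
polar r 59.9 ang -130.9 zyaw -0.5 down [ 0.009 -0.011 -1.   ]
[ 0.4403767   2.01517671 -1.51568498]
```

```bash
python3 -m handwheel '-1 0 1.2 -0.8 0 0 0; -1 0 0.8 -0.7 0 0 0; -1 0 0 0 0 0 0; -1 0 0 0 0 0 0'
python3 - <<'E'
from h import *
st()
p=camera_params('wrist');im=get_image('wrist')
import pickle; pickle.dump(p,open('p12.pkl','wb'))
crop(im,220,20,320,250,2.5,'wrist12c.png')
E
```

```text
clock: 14.5
eef_pos: [486.2, -19.9, 112.5]
tool_rot: [-0.902, 1.555, -0.911]
force: [0.6, -0.4, 0.1]
width: -0.0
t 14.5 tcp [486.2 -19.9 112.5] F [ 0.6 -0.4  0.1] w -0.0 q [ 0.13  0.61 -0.22  2.09  0.31  0.47 -0.34]
polar r 59.9 ang -132.3 zyaw -0.5 down [ 0.009 -0.012 -1.   ]
```

View pics/wrist12c.png

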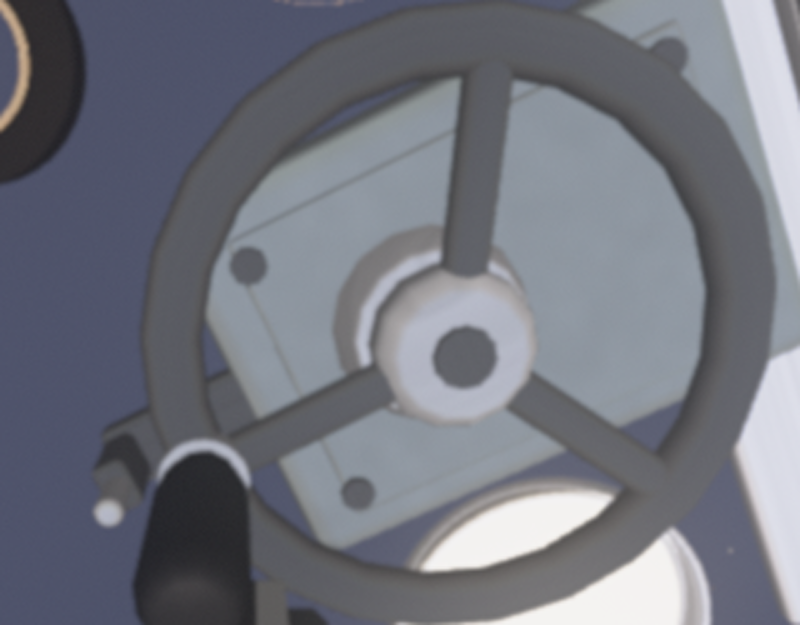

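```bash
python3 -m handwheel '-1 0 1.4 -0.7 0 0 0; -1 0 1 -0.4 0 0 0; -1 0 0 0 0 0 0'; python3 -c "
from h import *
st()"
```

```text
clock: 14.85
eef_pos: [485.0, -18.1, 112.5]
tool_rot: [-0.947, 1.555, -0.957]
force: [1.1, -0.8, 0.3]
width: -0.2
t 14.85 tcp [485.  -18.1 112.5] F [ 1.1 -0.8  0.3] w -0.2 q [ 0.12  0.6  -0.22  2.09  0.31  0.47 -0.35]
polar r 59.4 ang -134.3 zyaw -0.6 down [ 0.009 -0.013 -1.   ]
```

Slightly past the computed stop; back off and check against the start pictures.

```bash
python3 -m handwheel '-1 0 -5 6 0 0 0; -1 0 -15 10 0 0 0; -1 -15 -20 10 0 0 0; -1 -30 -20 0 0 0 0; -1 -30 -30 0 0 0 0; -1 -20 -40 0 0 0 0; -1 0 -40 0 0 0 0; -1 0 -40 0 0 0 0; -1 0 0 0 0 0 0'
python3 - <<'E'
from h import *
st()
a=get_image('scene'); b=get_image('top')
cv2.imwrite('pics/scene13.png',a); cv2.imwrite('pics/top13.png',b)
cmpdeg(a,b)
a0=cv2.imread('pics/scene0.png'); b0=cv2.imread('pics/top0.png')
crop(a,190,110,260,240,2.4,'scene13c.png')
cv2.imwrite('pics/cmp13t.png',np.hstack([cv2.resize(i[180:250,305:375],None,fx=5.5,fy=5.5,interpolation=cv2.INTER_CUBIC) for i in (b0,b)]))
E
```

```text
clock: 15.75
eef_pos: [514.1, -232.4, 214.1]
tool_rot: [-0.609, 1.555, -0.611]
force: [0.3, 0.2, -0.6]
width: -0.1
t 15.75 tcp [ 514.1 -232.4  214.1] F [ 0.3  0.2 -0.6] w -0.1 q [ 0.59  0.54 -0.33  1.8   0.24  0.82  0.14]
polar r 257.1 ang -92.8 zyaw -0.1 down [ 0.013 -0.009 -1.   ]
scene [292.6  237.69] [292.28 237.49] 169.0 168.0 deg ccw of start -0.62 J [0.57 0.17]
top [351.74 233.44] [351.46 233.66] 35.0 36.0 deg ccw of start -0.75 J [ 0.42 -0.19]
```

View pics/cmp13t.png

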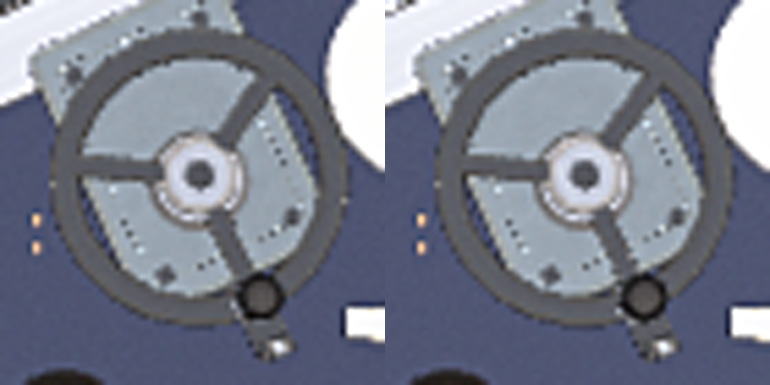

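View pics/scene13c.png

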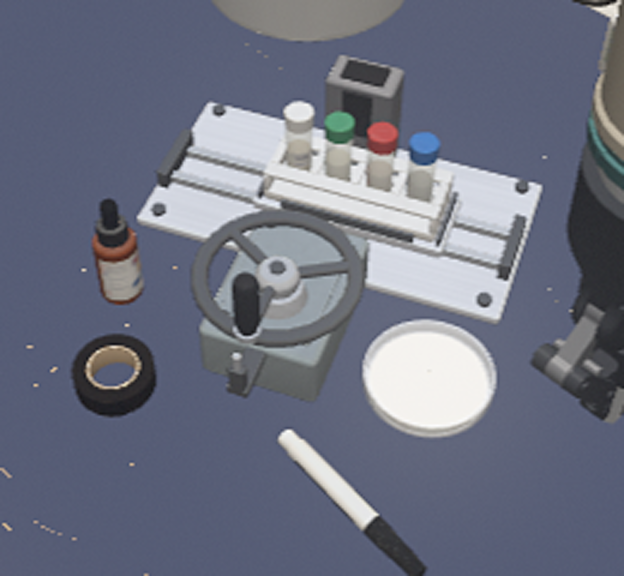

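Run:
```python
from h import *
b0=cv2.imread('pics/top0.png');b=cv2.imread('pics/top13.png')
d=cv2.absdiff(b0,b).max(2)
for n,(x0,y0,x1,y1) in dict(bottle=(278,222,300,246),tape=(300,245,332,275),dish=(362,172,406,216),marker=(366,230,400,248)).items(): print(n,(d[y0:y1,x0:x1]>60).sum(),d[y0:y1,x0:x1].max())
st(); ctrl.finish_job()
```

```text
bottle 0 11
tape 0 11
dish 0 8
marker 0 7
t 15.85 tcp [ 514.6 -226.   213.8] F [-0.1  0.9  0.9] w 0.0 q [ 0.59  0.54 -0.34  1.8   0.24  0.82  0.14]
polar r 250.7 ang -92.7 zyaw 0.3 down [ 0.012 -0.005 -1.   ]
the job is handed in; nothing more can be done
```

I turned the hand wheel clockwise through one full turn by pushing the handle with the shut fingertips. It now stands at its pointer, with the third vial from the -y end (green cap) in front of the reader. The job was handed in at about 15.9 s.

- **Wheel angle:** the first stop was about 2.3° short, so I added one small push. Against the start pictures, the handle is now 0.6° (scene camera) to 0.75° (top camera) past its starting mark. That is about 0.6 mm at the handle. I left it there rather than push it back.
- **Pushing force:** readings between moves stayed at about 4 N or less. I did not grip the handle.
- **Surroundings:** the bottle, tape, dish and marker pen show no change in the top picture. The rack and vials are standing upright on the carriage, judged by eye.
- **Arm:** it finished clear, about 250 mm from the wheel's axis and about 215 mm above the bench.

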